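# Shut and bolt the rearing tub

## Task

Close up the beetle rearing tub by pushing with the fingertips: first push its red hinged lid fully shut, then push the yellow tab of the bolt on the lid along until the bolt is fully home in the steel keeper. Leave the tub standing where it is and leave the jar, the dish and the blue caddy alone; nothing is to be picked up, and finish with the hand clear.

Things in the scene. Friction and masses are not known exactly. Their poses are not given: they have to be found in the camera images.
- tub: Clear open-topped plastic tub, 170 (x) x 240 (y) x 110 (z) mm, cork, bark and a stone inside; loose, about 3 kg, slides if pushed hard (some 15 N). Origin: centre of its underside. +x: the hinge side, away from the robot (turned up to 0.4 rad); +y runs along the hinge, the way the bolt shoots. The hinge line is parallel to y at x = 85, z = 111 mm.
- lid (a joint): Angle of the red lid (rad): 0 = shut, grows as it opens up and away from the robot, to 1.5; starts at 0.55 to 1.15. Stiff hinge (friction about 0.36 N m, no spring): it stays at any angle and must be pushed all the way, with a few newtons. Plate 172 mm from hinge to free edge, 240 mm wide, 8 mm thick, flat dark vent slots. Shut, its top face is 119 mm above the table.
- lid_hinge (a point): Middle of the lid's hinged edge, on its top (outer) face, 8 mm off the hinge line along the lid's normal. Turns with the lid: -x runs along the top face to the free edge, z is the outward normal of the top face, y as the tub's.
- lid_edge (a point): Middle of the lid's free edge, on its top (outer) face, 172 mm from point lid_hinge; turns with the lid, axes as lid_hinge.
- bolt (a joint): Travel of the slide bolt (m): 0 = drawn back, 0.032 = fully home at its stop, its aluminium rod through the keeper. Starts between 0 and 0.008. It stays where it is left (friction about 2 N, no spring).
- bolt_tab (a point): Centre of the top of the bolt's upright yellow tab, 26 (x) x 12 (y) mm, top 28 mm above the lid's top face. The bolt rides on the lid (axes as the lid's), 145 mm from the hinge. Drawn back, the tab is 40 mm to the -y side of the lid's middle; it slides to +y. The lid is bare on the tab's -y side; on its +y side the 10 mm rod runs in two steel guides 25 mm high, at y = 50 and 100 mm.
- keeper (a point): Steel keeper (staple) that takes the bolt, on the outside of the tub's +y end wall; this point is the middle of its opening, at x = -60, y = 129, z = 128 mm of the tub. It is 32 mm wide (x), 10 mm thick (y) and reaches 150 mm above the table.
- jar: Bystander: amber glass jar with a red cap, 68 mm across, 105 mm high, upright. Origin: centre of its underside.
- dish: Bystander: round terracotta feeding dish, 80 mm across, 30 mm high. Origin: centre of its underside.
- caddy: Bystander: empty open blue plastic caddy, 70 x 70 x 60 mm. Origin: centre of its underside.

How it is judged:
On the way, in this order (a step that is already met when the one before it is completed fails the run):
1. the lid is pushed fully shut, the bolt not yet home (value of joint lid below 0.04 rad), for 0.2 s.
2. with the lid shut, the bolt is pushed home (value of joint lid below 0.04 rad and value of joint bolt above 0.027 m), for 0.2 s.
At the end, for the whole second after the job is handed in: The lid is shut (within 0.04 rad, about 7 mm at its free edge), the bolt is home (27 mm or more of its 32 mm travel), the tub stands flat within 30 mm of where it was, and the jar, dish and caddy stand upright and at rest within 30 mm of where they were (all of step 2 and distance of each of tub, jar, dish, caddy from where it was at the start of the episode below 0.03 m and angle between tub's own z axis and vertical below 0.05 rad and linear speed of each of tub, jar, dish, caddy below 0.02 m/s and angle between each of jar, dish, caddy's own z axis and vertical below 0.15 rad); the robot touches nothing.
It fails at once if the tub is shoved more than 30 mm, lifted or tipped (distance of tub from where it was at the start of the episode above 0.03 m or height (world z) of tub above 0.012 m or angle between tub's own z axis and vertical above 0.12 rad).
It fails at once if the lid is lifted wide open instead of being pushed shut (value of joint lid above 1.35 rad).
It fails at once if the bolt is shot while the lid is still open (value of joint lid above 0.1 rad and value of joint bolt above 0.02 m).
It fails at once if the jar, dish or caddy is moved, lifted or tipped over (distance of any of jar, dish, caddy from where it was at the start of the episode above 0.03 m or angle between any of jar, dish, caddy's own z axis and vertical above 0.4 rad).
It also fails if it takes over 43 s, if anything falls off the work surface, if the arm or the gripper's body presses on something with over 40 N, if the wrist force passes 120 N, or if a joint passes its speed limit or range.

## Robot

A 7-joint arm with a two-finger parallel gripper is mounted at the origin on the work surface. World frame = base frame: x ahead of the robot, y to its left, z up, the work surface at z = 0. Lengths are in m, angles in rad, forces in N, time in s.
With the tool pointing down it reaches from about 0.4 to 0.85 m from the base axis. Payload 10.4 kg.
Tool frame: the origin (TCP) lies at the very end of the fingers, on their centre line; the grasp point (between the pads) lies 19 mm behind it; z points along the fingers, y is the direction in which the jaws open and shut (so a half turn about z gives the same grasp; the last joint's range is limited). The gripper opens to 87 mm and grips with 3 to 60 N. Pads are 19 mm wide; open, the fingers measure 117 mm over their backs; the gripper's body (75 mm by 190 mm) begins 51 mm behind the grasp point.
Start: joints at [1.267, 0.332, -0.065, 1.46, 0.022, 1.35, -0.088], TCP at [0.173, -0.601, 0.223] pointing down, gripper open.
Joint ranges: [-2.6, 2.6], [-0.5, 2.12], [-1.47, 1.34], [0.16, 2.42], [-1.27, 4.41], [0.06, 2.06], [-2.6, 2.6]. Speed limits (rad/s): [2.22, 2.22, 2.79, 2.79, 3.14, 3.14, 3.14].

## Interface

Orientations are given as a unit quaternion [x, y, z, w].
In Python, from bench import r gives the robot as it stands.
- The arm moves only by the tool move_arm, never from a script. Its argument "deltas" is a list of rows, each a list of 5 numbers: the gripper's target within -1 to 1 (fully open at 1, half-way at 0, shut at -1), then the shift along the tool's x, y, z as a fraction of full scale, then the turn about the tool's z as a fraction of full scale. A call has 1 to 12 rows; each row shifts and turns the commanded pose from where the row before left it, along the tool's axes as they then stand; what a row does not reach is not made up. Full scale, the value 1, is 2.5 cm for a shift and 90 degrees for a turn. A row lasts 1/12 s, in which the tool goes at most 41.7 mm and 7.16 degrees, less where a joint would pass 70% of its speed; a pose out of reach is approached as far as the arm can. A call with a number of a shift or a turn outside -1 to 1 is refused whole. A call with a gripper value outside its range is refused whole. The fingers move at their own pace and stop on an object; "squeeze" is the grip in N (left out, the last holds). Time passes only in rows, so rows that do not move let the fingers close. It gives the time, the measured TCP pose, the force and the opening at its end, in the units of the state.
- r.read_state(): the state, without advancing time (a new reading comes with each control period).
- r.camera(name): name is "side" or "top"; returns the picture (420x560x3 uint8, red, green, blue); there is no depth.
- r.camera_info(name): a dict with "K" (3x3 intrinsics, pixels), "R" (3x3) and "t" (3): a world point X has camera coordinates R X + t. Camera axes: x right, y down, z forward; pixel columns grow to the right and rows downward; lengths in m; the calibration is good to about 2 mm. A picture is of the moment at which its call begins. camera_info takes no time and is no camera call.
- r.close_job(): hands the job in, once; it reports no verdict.
Trained networks look in the newest picture that a camera, given by its name, has taken for a name from the list of things; names that differ only in an ending like _2 or _b are one class to them, and where a whole thing is asked for, a point or a joint stands for the part that bears it (a point fixed in the world has none). Each returns a list of dicts, best first, with "confidence" (0 to 1); they miss things now and then, are a little off and sometimes report something else, mostly with a low value. They report only what shows in the picture. A call takes as long as a camera call.
- r.boxes_of(camera, label): "position" ([x, y, z] in m, in the coordinates of the camera as it stood for that picture, good to about 4 mm: the middle of the surface that is visible of it).
- r.tip_of(camera, label): "position" ([x, y, z] in m, in the coordinates of the camera as it stood for that picture, good to about 4 mm: a listed point, or the origin of a listed thing).
The state is a dict: "time": time; "joint_positions": joint angles; "joint_vel": joint speeds; "joint_torque": joint torques, N m; "ee_pos": TCP position; "eef_rot": TCP orientation; "ft_force": force on the tool from outside, world axes, zero at the start; "torque": the same for the moment, N m; "width": finger opening in m.
Only numpy, scipy, OpenCV 4.12 (cv2) and the standard library are available. Lean on these libraries where they do the work, as an engineer would, in place of code of your own. Each camera call takes 0.05 s, during which the arm holds its last target.

## Working session

There is one attempt and no reset: what is moved stays moved. The work goes in short steps, Python scripts to look and compute and a tool call to move; the robot and the scene stay as the last step left them, time stands still between calls to the robot, and variables do not carry over. Pictures are saved under pics/ and viewed, and the job is handed in when it is done.

Besides the shell and the picture viewer there is one more tool, called as name(argument=value, ...) on one line, values as JSON. move_arm: Moves the arm, as the interface text tells. Shift numbers are shares of 2.5 cm and turn numbers shares of 90 degrees, none past 1 either way. Its arguments: {"type":"object","properties":{"deltas":{"type":"array","items":{"type":"array","items":{"type":"number"}}},"squeeze":{"type":"number"}},"required":["deltas"]}

```bash
mkdir -p pics; ls
cat > h.py <<'E'
import numpy as np,cv2
from bench import r
def pic(n,f):
    im=r.camera(n); cv2.imwrite('pics/'+f,im[:,:,::-1]); return im
def w(n,p):
    i=r.camera_info(n); return np.array(i['R']).T@(np.array(p)-np.array(i['t']))
def proj(n,X):
    i=r.camera_info(n); c=np.array(i['R'])@np.array(X)+np.array(i['t']); u=np.array(i['K'])@c; return u[:2]/u[2]
E
python3 - <<'E'
from h import *
s=r.read_state(); print(s['time'],s['ee_pos'],s['eef_rot'],s['ft_force'],s['width'])
for n in ['side','top']:
    pic(n,n+'0.png')
    i=r.camera_info(n); print(n,'cam at',-np.array(i['R']).T@np.array(i['t']))
    for l in ['lid_hinge','lid_edge','bolt_tab','keeper','tub','jar','dish','caddy']:
        print(l,[(np.round(w(n,d['position']),3),round(d['confidence'],2)) for d in r.tip_of(n,l)[:2]])
print(r.read_state()['time'])
E
```

```text
pics
0.0 [ 0.17308434 -0.60014643  0.22173777] [ 9.90154479e-01  1.39977076e-01 -1.39698085e-04 -7.11277621e-04] [1.15778099 0.39521388 0.82305246] 0.08692850714251245
side cam at [0.21731441 0.59793792 0.643269  ]
lid_hinge []
lid_edge [(array([0.53 , 0.092, 0.243]), 0.87)]
bolt_tab [(array([0.564, 0.054, 0.243]), 0.85)]
keeper [(array([0.51 , 0.223, 0.128]), 0.64)]
tub [(array([ 0.558,  0.085, -0.002]), 0.7)]
jar [(array([ 0.579, -0.13 ,  0.003]), 0.81)]
dish [(array([ 0.577,  0.304, -0.001]), 0.67)]
caddy [(array([0.393, 0.146, 0.   ]), 0.74)]
top cam at [0.45086173 0.04751831 1.08910231]
lid_hinge [(array([0.65 , 0.079, 0.116]), 0.86)]
lid_edge [(array([0.536, 0.093, 0.248]), 0.62)]
bolt_tab [(array([0.569, 0.056, 0.245]), 0.71), (array([0.583, 0.31 , 0.003]), 0.25)]
keeper [(array([0.507, 0.223, 0.129]), 0.77)]
tub [(array([ 0.559,  0.084, -0.001]), 0.75)]
jar [(array([ 0.577, -0.125, -0.001]), 0.55)]
dish [(array([0.583, 0.307, 0.002]), 0.88)]
caddy [(array([0.396, 0.147, 0.003]), 0.67)]
0.9
```

View pics/side0.png

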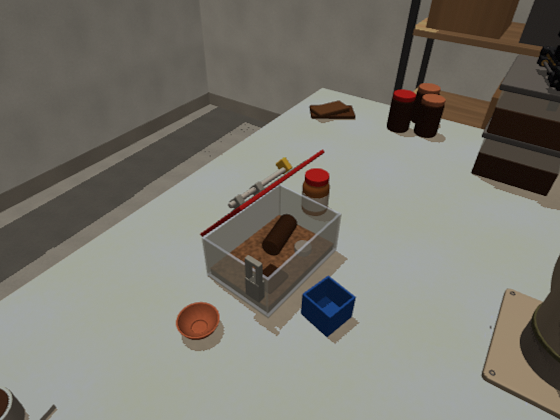

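View pics/top0.png

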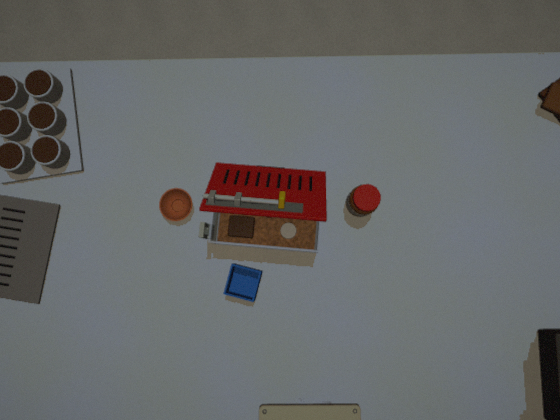

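```bash
cat >> h.py <<'E'
def R2(a): return np.array([[np.cos(a),-np.sin(a)],[np.sin(a),np.cos(a)]])
def tubpt(P,X,Y,Z):
    q=R2(P[2])@np.array([X,Y]); return np.array([P[0]+q[0],P[1]+q[1],Z])
def lidpt(P,th,rho,Y,h):  # h above top face
    return tubpt(P,.085-rho*np.cos(th)+(h+.008)*np.sin(th),Y,.111+rho*np.sin(th)+(h+.008)*np.cos(th))
E
cat > fit.py <<'E'
from h import *
from scipy.optimize import least_squares
D=dict(lid_edge=[(.53,.092,.243),(.536,.093,.248)],lid_hinge=[(.65,.079,.116)],bolt_tab=[(.564,.054,.243),(.569,.056,.245)],keeper=[(.51,.223,.128),(.507,.223,.129)],tub=[(.558,.085,0),(.559,.084,0)])
def res(p):
    P=p[:3];th=p[3]
    m=dict(lid_edge=lidpt(P,th,.172,0,0),lid_hinge=lidpt(P,th,0,0,0),bolt_tab=lidpt(P,th,.145,-.04+p[4],.028),keeper=tubpt(P,-.06,.129,.128),tub=tubpt(P,0,0,0))
    return np.concatenate([np.array(v)-m[k] for k in D for v in D[k]])
s=least_squares(res,[.56,.085,-.08,.85,.004]);print(s.x,np.round(s.fun*1000).reshape(-1,3))
P=s.x[:3];th=s.x[3]
for n in ['side','top']:
    im=cv2.imread(f'pics/{n}0.png')
    pts=[lidpt(P,th,a,b,0) for a,b in [(0,-.12),(0,.12),(.172,.12),(.172,-.12)]]
    cv2.polylines(im,[np.int32([proj(n,q) for q in pts])],True,(0,255,0),1)
    pts=[tubpt(P,a,b,.0) for a,b in [(.085,-.12),(.085,.12),(-.085,.12),(-.085,-.12)]]
    cv2.polylines(im,[np.int32([proj(n,q) for q in pts])],True,(255,255,0),1)
    x,y=(200,130)
    cv2.imwrite(f'pics/{n}0o.png',cv2.resize(im[140:310,140:400],None,fx=3,fy=3))
E
python3 fit.py
```

```text
[ 0.55694047  0.08786967 -0.09654634  0.83674301  0.0082049 ] [[-3.  2. -1.]
 [ 3.  3.  4.]
 [ 3. -0. -0.]
 [-4. -1.  0.]
 [ 1.  1.  2.]
 [ 0.  1.  0.]
 [-3.  1.  1.]
 [ 1. -3.  0.]
 [ 2. -4.  0.]]
```

move_arm(deltas=[[-1, 0, 0, -1, 0.0767], [-1, 0, 0, -1, 0.0767], [-1, 0, 0, -1, 0.0767], [-1, 0, 0, -1, 0]], squeeze=20)

```text
time: 1.23
ee_pos: [0.1732, -0.6004, 0.3238]
eef_rot: [0.999, -0.044, 0.0, 0.0]
ft_force: [1.4, 0.2, 0.3]
width: 0.0678
```

View pics/side0o.png

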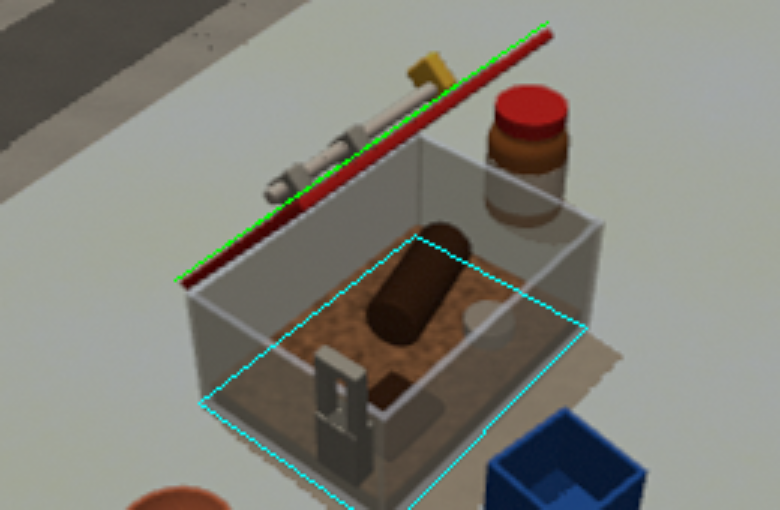

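View pics/top0o.png

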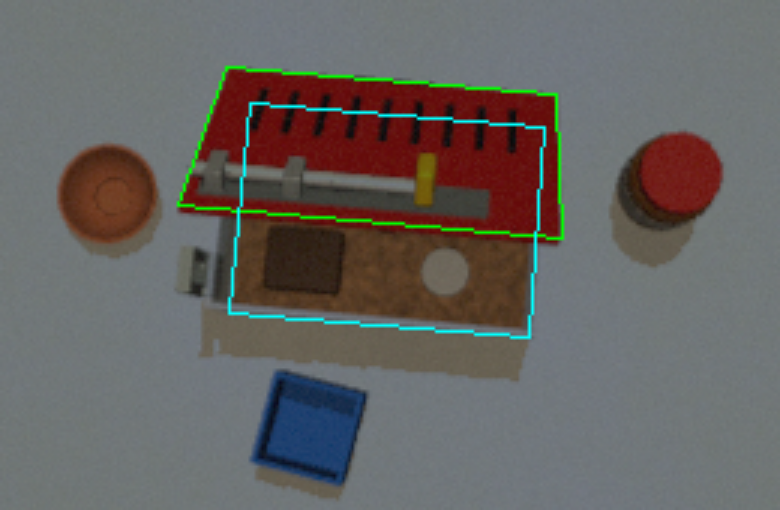

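```bash
cat > go.py <<'E'
from h import *
import sys
P=[.557,.087,-.09]
def delta(T):
    s=r.read_state(); q=s['eef_rot']; a=2*np.arctan2(q[1],q[0])
    d=np.array(T)-s['ee_pos']; x=np.array([np.cos(a),np.sin(a)]);y=np.array([np.sin(a),-np.cos(a)])
    return np.array([d[:2]@x,d[:2]@y,-d[2]])/.025,a
E
python3 - <<'E'
from go import *
for th in [1.0,.84,.6,.4,.2,.1,0,-.03]:
    T=lidpt(P,th,.15,-.085,0)+tubpt([0,0,P[2]],.0095,0,0)
    d,a=delta(T); print(th,T.round(4),d.round(2),round(a,4))
E
```

```text
1.0 [5.695e-01 5.000e-04 2.415e-01] [ 13.66 -25.35   3.29] -0.0887
0.84 [0.5497 0.0023 0.228 ] [ 12.87 -25.35   3.83] -0.0887
0.6 [0.5247 0.0046 0.2023] [ 11.86 -25.35   4.86] -0.0887
0.4 [0.509  0.006  0.1768] [ 11.23 -25.35   5.88] -0.0887
0.2 [0.4986 0.0069 0.1486] [ 10.82 -25.35   7.01] -0.0887
0.1 [0.4956 0.0072 0.1339] [ 10.69 -25.35   7.6 ] -0.0887
0 [0.4941 0.0073 0.119 ] [ 10.63 -25.35   8.19] -0.0887
-0.03 [0.4939 0.0073 0.1145] [ 10.63 -25.35   8.37] -0.0887
```

move_arm(deltas=[[-1, 0.5, -0.8, 0, 0], [-1, 0.5, -0.9, 0, 0], [-1, 0.5, -0.9, 0, 0], [-1, 0.5, -0.9, 0, 0], [-1, 0.5, -0.9, 0, 0], [-1, 0.5, -0.9, 0, 0], [-1, 0.5, -0.9, 0, 0], [-1, 0.5, -0.9, 0, 0], [-1, 0.5, -0.9, 0, 0], [-1, 0.5, -0.9, 0, 0], [-1, 0.5, -0.9, 0, 0], [-1, 0.5, -0.9, 0, 0]])

```text
time: 2.23
ee_pos: [0.3448, -0.3448, 0.3228]
eef_rot: [0.999, -0.04, 0.0, 0.0]
ft_force: [-0.3, -0.5, 0.1]
width: 0.0005
```

move_arm(deltas=[[-1, 0.5, -0.9, 0, 0], [-1, 0.5, -0.9, 0, 0], [-1, 0.5, -0.9, 0, 0], [-1, 0.5, -0.9, 0, 0], [-1, 0.5, -0.9, 0, 0], [-1, 0.5, -0.9, 0, 0], [-1, 0.5, -0.9, 0, 0], [-1, 0.5, -0.9, 0, 0], [-1, 0.5, -0.9, 0, 0], [-1, 0.5, -0.9, 0, 0], [-1, 0.5, -0.9, 0, 0], [-1, 0.5, -0.9, 0, 0]])

```text
time: 3.23
ee_pos: [0.5161, -0.0879, 0.3228]
eef_rot: [0.999, -0.04, 0.0, 0.0]
ft_force: [0.3, 0.1, -1.1]
width: 0.0004
```

move_arm(deltas=[[-1, 0.5, -0.9, 0, 0], [-1, 0.5, -0.9, 0, 0], [-1, 0.4, -0.9, 0, 0], [-1, 0.2, -0.9, 0, 0], [-1, 0, -0.2, 0, 0], [-1, 0, 0, 0, 0]])

```text
time: 3.73
ee_pos: [0.5631, 0.0047, 0.3225]
eef_rot: [0.999, -0.039, -0.0, -0.0]
ft_force: [1.3, -0.4, 1.4]
width: 0.0004
```

Run:
```python
from go import *
for th in [.84,.8]:
    T=lidpt(P,th,.15,-.085,0)+tubpt([0,0,P[2]],.0095,0,0)
    d,a=delta(T); print(th,T.round(4),d.round(2),round(a,4))
a=pic('side','s1.png')
b=pic('top','t1.png')
cv2.imwrite('pics/c1.png',np.hstack([cv2.resize(i[y:y+200,x:x+200],None,fx=2,fy=2) for i,x,y in[(a,170,80),(b,190,90)]])[:,:,::-1])
s=r.read_state();print(s['ft_force'],s['width'],s['ee_pos'])
```

```text
0.84 [0.5497 0.0023 0.228 ] [-0.53  0.14  3.78] -0.0771
0.8 [0.5451 0.0027 0.2242] [-0.71  0.13  3.93] -0.0771
[-0.26984049 -0.99632626 -0.36770996] 0.0002505949728618034 [0.56292117 0.00156976 0.32254929]
```

View pics/c1.png

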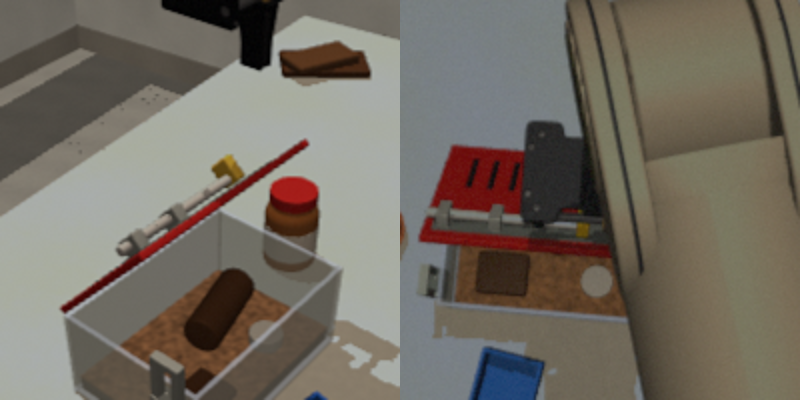

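move_arm(deltas=[[-1, 0, 0, 0.9, 0], [-1, 0, 0, 0.9, 0], [-1, 0, 0, 0.9, 0], [-1, 0, 0, 0.6, 0], [-1, 0, 0, 0.3, 0], [-1, 0, 0, 0, 0]])

```text
time: 4.33
ee_pos: [0.5622, 0.0009, 0.2312]
eef_rot: [0.999, -0.041, -0.001, 0.0]
ft_force: [0.1, 0.1, 0.8]
width: 0.0007
```

move_arm(deltas=[[-1, -0.2, 0, 0.05, 0], [-1, -0.2, 0, 0.1, 0], [-1, -0.2, 0, 0.15, 0], [-1, -0.2, 0, 0.2, 0], [-1, -0.2, 0, 0.2, 0], [-1, 0, 0, 0, 0]])

```text
time: 4.83
ee_pos: [0.5369, 0.0046, 0.2143]
eef_rot: [0.999, -0.04, -0.0, 0.0]
ft_force: [0.0, -0.1, 0.9]
width: 0.0005
```

Run:
```python
from go import *
for th in [.84,.8,.7,.6,.5,.4,.3,.2,.1,0]:
    T=lidpt(P,th,.15,-.085,0)+tubpt([0,0,P[2]],.0095,0,0)
    d,a=delta(T); print(th,T.round(4),d.round(2),round(a,4))
a=pic('side','s2.png')
cv2.imwrite('pics/c2.png',cv2.resize(a[80:280,170:370],None,fx=3,fy=3)[:,:,::-1])
s=r.read_state();print(s['ft_force'],s['width'],s['ee_pos'])
```

```text
0.84 [0.5497 0.0023 0.228 ] [ 0.52  0.05 -0.55] -0.0803
0.8 [0.5451 0.0027 0.2242] [ 0.33  0.05 -0.39] -0.0803
0.7 [0.5343 0.0037 0.2138] [-0.1   0.04  0.02] -0.0803
0.6 [0.5247 0.0046 0.2023] [-0.49  0.04  0.48] -0.0803
0.5 [0.5162 0.0053 0.1899] [-0.83  0.04  0.98] -0.0803
0.4 [0.509  0.006  0.1768] [-1.12  0.03  1.5 ] -0.0803
0.3 [0.5031 0.0065 0.163 ] [-1.35  0.03  2.05] -0.0803
0.2 [0.4986 0.0069 0.1486] [-1.53  0.03  2.63] -0.0803
0.1 [0.4956 0.0072 0.1339] [-1.65  0.03  3.22] -0.0803
0 [0.4941 0.0073 0.119 ] [-1.72  0.03  3.81] -0.0803
[ 0.07997226 -0.41057549 -0.03508662] 0.0005123399387768346 [0.53739161 0.0044548  0.21465898]
```

View pics/c2.png

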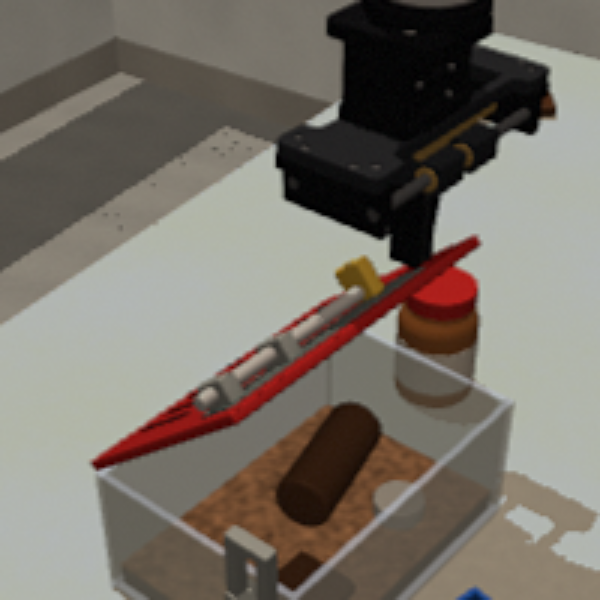

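The lid is already following: its free edge has come down, with the finger resting near its right end. I'll continue along the arc.

move_arm(deltas=[[-1, -0.2, 0, 0.2, 0], [-1, -0.2, 0, 0.25, 0], [-1, -0.2, 0, 0.3, 0], [-1, -0.2, 0, 0.3, 0], [-1, -0.2, 0, 0.3, 0], [-1, -0.15, 0, 0.3, 0], [-1, -0.15, 0, 0.3, 0], [-1, -0.1, 0, 0.3, 0], [-1, -0.1, 0, 0.3, 0], [-1, -0.1, 0, 0.3, 0], [-1, -0.05, 0, 0.3, 0], [-1, -0.05, 0, 0.2, 0]])

```text
time: 5.88
ee_pos: [0.4954, 0.0079, 0.1302]
eef_rot: [0.999, -0.04, -0.0, 0.0]
ft_force: [1.0, 0.1, 1.3]
width: 0.0005
```

move_arm(deltas=[[-1, 0, 0, 0.15, 0], [-1, 0, 0, 0.1, 0], [-1, 0, 0, 0.1, 0], [-1, 0, 0, 0.08, 0], [-1, 0, 0, 0, 0]])

```text
time: 6.3
ee_pos: [0.4958, 0.008, 0.1202]
eef_rot: [0.999, -0.04, -0.0, 0.0]
ft_force: [-0.1, 0.1, 0.4]
width: 0.0005
```

Run:
```python
from go import *
a=pic('side','s3.png')
cv2.imwrite('pics/c3.png',cv2.resize(a[100:300,170:370],None,fx=3,fy=3)[:,:,::-1])
s=r.read_state();print(s['ft_force'],s['width'],s['ee_pos'])
```

```text
[-0.21180613 -0.10261328 -0.48708108] 0.0004244520966534388 [0.49586114 0.00794844 0.12044629]
```

View pics/c3.png

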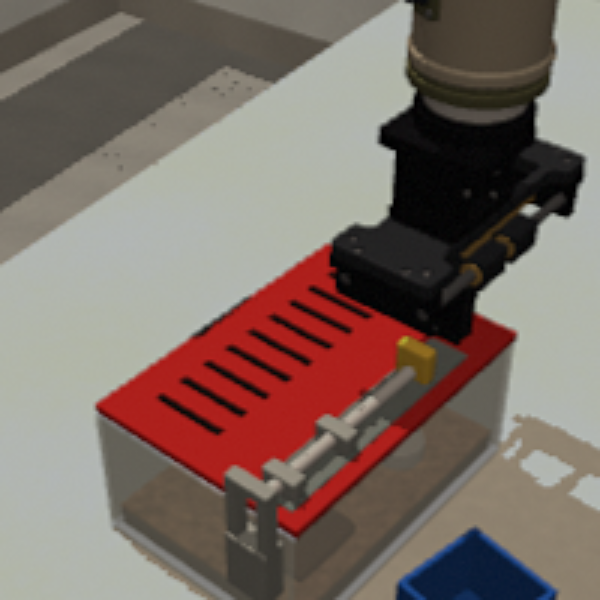

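The lid looks nearly flat, but I feel no stop force yet, so I'll press on gently.

move_arm(deltas=[[-1, 0, 0, 0.06, 0], [-1, 0, 0, 0.06, 0], [-1, 0, 0, 0, 0]])

```text
time: 6.6
ee_pos: [0.4962, 0.008, 0.1192]
eef_rot: [0.999, -0.04, 0.0, 0.0]
ft_force: [-8.0, -1.3, 18.7]
width: 0.0005
```

move_arm(deltas=[[-1, 0, 0, 0.06, 0], [-1, 0, 0, 0.06, 0], [-1, 0, 0, 0, 0]])

```text
time: 6.85
ee_pos: [0.4963, 0.0079, 0.1187]
eef_rot: [0.999, -0.04, 0.001, 0.001]
ft_force: [-21.4, -1.7, 48.9]
width: 0.0003
```

Lid hit its stop (49 N). Backing off and locating the tab.

move_arm(deltas=[[-1, 0, 0, -0.24, 0], [-1, 0, 0, -0.3, 0], [-1, 0, 0, 0, 0]])

```text
time: 7.1
ee_pos: [0.4967, 0.008, 0.1294]
eef_rot: [0.999, -0.04, 0.001, 0.0]
ft_force: [-0.1, 0.6, 0.4]
width: 0.0009
```

Run:
```python
from go import *
a=pic('side','s4.png')
cv2.imwrite('pics/c4.png',cv2.resize(a[100:300,170:370],None,fx=3,fy=3)[:,:,::-1])
s=r.read_state();print(s['ft_force'],s['ee_pos'],s['time'])
for l in ['bolt_tab','lid_edge','lid_hinge','keeper','tub']:
    p=[w('side',d['position']) for d in r.tip_of('side',l)[:1]]
    if p: print(l,p[0].round(3),'tub frame',(R2(-P[2])@(p[0][:2]-P[:2])).round(4))
print('tcp',R2(-P[2])@(s['ee_pos'][:2]-P[:2]))
```

```text
[-0.37739282  0.57125745 -0.42130458] [0.49630829 0.00793322 0.12860607] 7.15
bolt_tab [0.49  0.062 0.146] tub frame [-0.0641 -0.0307]
lid_edge [0.466 0.096 0.12 ] tub frame [-0.0914  0.0008]
lid_hinge [0.638 0.078 0.119] tub frame [ 0.0814 -0.0014]
keeper [0.51  0.223 0.128] tub frame [-0.0589  0.1311]
tcp [-0.05333966 -0.08420166]
```

View pics/c4.png

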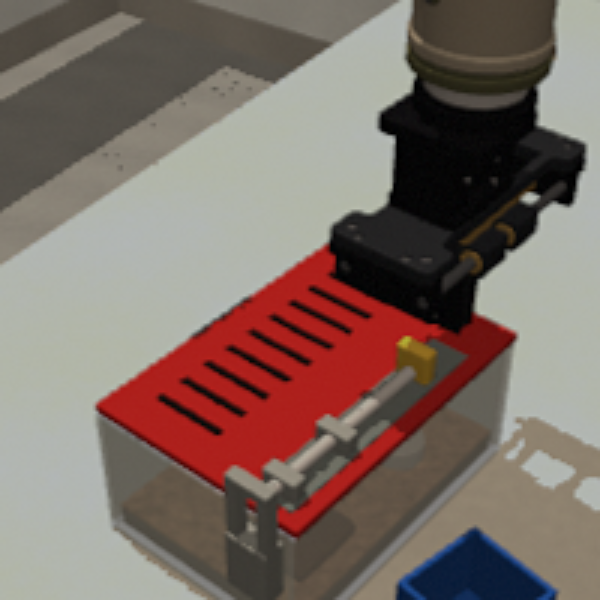

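Lid is shut (edge measured at z 0.120, expected 0.119); the tub has not moved. Now pushing the tab along +y (tool -y).

move_arm(deltas=[[-1, -0.3, 0, 0, 0], [-1, 0, -0.3, 0, 0], [-1, 0, -0.4, 0, 0], [-1, 0, -0.4, 0, 0], [-1, 0, -0.2, 0, 0], [-1, 0, -0.2, 0, 0], [-1, 0, -0.2, 0, 0], [-1, 0, 0, 0, 0]])

```text
time: 8.07
ee_pos: [0.4918, 0.0519, 0.1281]
eef_rot: [0.999, -0.04, 0.0, -0.0]
ft_force: [0.3, -0.4, 0.2]
width: 0.0006
```

move_arm(deltas=[[-1, 0, -0.15, 0, 0], [-1, 0, -0.1, 0, 0], [-1, 0, -0.1, 0, 0], [-1, 0, 0, 0, 0]])

```text
time: 8.4
ee_pos: [0.4926, 0.0599, 0.128]
eef_rot: [0.999, -0.04, 0.0, -0.0]
ft_force: [-0.3, -0.2, -0.6]
width: 0.0003
```

Run:
```python
from go import *
a=pic('side','s5.png')
cv2.imwrite('pics/c5.png',cv2.resize(a[100:300,170:370],None,fx=3,fy=3)[:,:,::-1])
s=r.read_state();print(s['ft_force'],s['ee_pos'],s['time'])
for l in ['bolt_tab','keeper']:
    p=[w('side',d['position']) for d in r.tip_of('side',l)[:1]]
    if p: print(l,p[0].round(3),'tub frame',(R2(-P[2])@(p[0][:2]-P[:2])).round(4))
print('tcp',R2(-P[2])@(s['ee_pos'][:2]-P[:2]))
```

```text
[-0.31401194 -0.35404112  0.70567307] [0.49244739 0.05991322 0.12801444] 8.45
bolt_tab [0.49  0.074 0.147] tub frame [-0.0655 -0.0192]
keeper [0.507 0.225 0.127] tub frame [-0.0626  0.1324]
tcp [-0.06185683 -0.03277905]
```

View pics/c5.png

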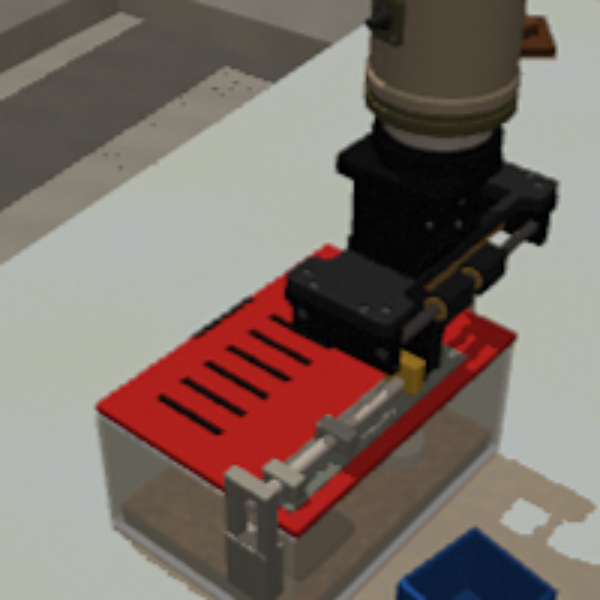

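The finger is against the tab and no stop is felt yet; the tab has about 11 mm to go.

move_arm(deltas=[[-1, 0, -0.1, 0, 0], [-1, 0, -0.1, 0, 0], [-1, 0, -0.1, 0, 0], [-1, 0, 0, 0, 0]])

```text
time: 8.88
ee_pos: [0.4931, 0.0676, 0.128]
eef_rot: [0.999, -0.04, 0.0, -0.0]
ft_force: [-0.1, -0.3, 0.8]
width: 0.0004
```

move_arm(deltas=[[-1, 0, -0.08, 0, 0], [-1, 0, 0, 0, 0]])

```text
time: 9.05
ee_pos: [0.4933, 0.0694, 0.128]
eef_rot: [0.999, -0.04, 0.0, -0.0]
ft_force: [0.1, -1.4, -0.7]
width: 0.0006
```

move_arm(deltas=[[-1, 0, -0.08, 0, 0], [-1, 0, 0, 0, 0]])

```text
time: 9.22
ee_pos: [0.4934, 0.0714, 0.128]
eef_rot: [0.999, -0.04, 0.0, -0.0]
ft_force: [0.7, 0.1, -0.4]
width: 0.0006
```

move_arm(deltas=[[-1, 0, -0.06, 0, 0], [-1, 0, 0, 0, 0]])

```text
time: 9.38
ee_pos: [0.4935, 0.0721, 0.128]
eef_rot: [0.999, -0.041, -0.0, 0.0]
ft_force: [0.1, -3.2, 0.0]
width: 0.0005
```

move_arm(deltas=[[-1, 0, -0.06, 0, 0], [-1, 0, 0, 0, 0]])

```text
time: 9.55
ee_pos: [0.4935, 0.0722, 0.128]
eef_rot: [0.999, -0.041, -0.0, 0.001]
ft_force: [-0.8, -9.0, 2.9]
width: 0.0002
```

Run:
```python
from go import *
a=pic('side','s6.png')
cv2.imwrite('pics/c6.png',cv2.resize(a[100:300,170:370],None,fx=3,fy=3)[:,:,::-1])
s=r.read_state();print(s['ft_force'],s['ee_pos'],s['time'])
for l in ['bolt_tab','keeper']:
    p=[w('side',d['position']) for d in r.tip_of('side',l)[:1]]
    if p: print(l,p[0].round(3),'tub frame',(R2(-P[2])@(p[0][:2]-P[:2])).round(4))
print('tcp',R2(-P[2])@(s['ee_pos'][:2]-P[:2]))
```

```text
[-1.38044943 -9.48108753  2.58984216] [0.49351944 0.07225906 0.12801485] 9.6
bolt_tab [0.494 0.088 0.149] tub frame [-0.063 -0.005]
keeper [0.506 0.223 0.127] tub frame [-0.0627  0.1306]
tcp [-0.06189874 -0.02038682]
```

View pics/c6.png

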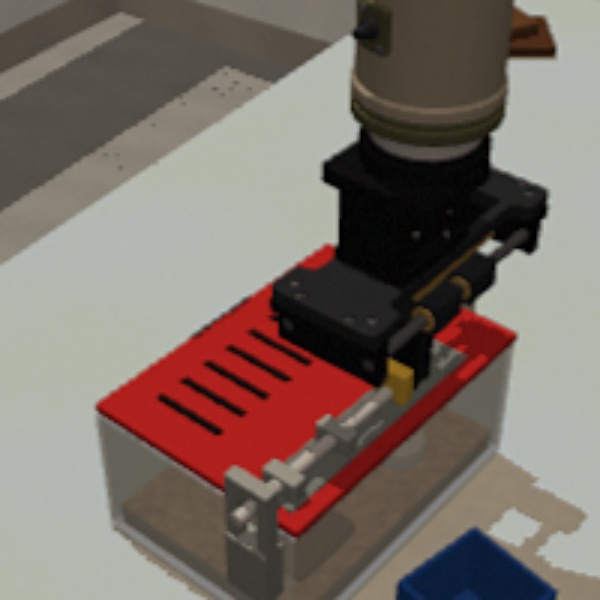

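The stop is reached (9 N, no further motion) and the rod shows through the keeper. Retreating.

move_arm(deltas=[[-1, 0, 0.4, 0, 0], [-1, 0, 0.4, 0, 0], [-1, 0, 0, -0.8, 0], [-1, 0, 0, -1, 0], [-1, 0, 0, -1, 0], [-1, 0, 0.5, -1, 0], [-1, 0, 0.9, -1, 0], [-1, 0, 0.9, 0, 0], [-1, 0, 0.9, 0, 0], [-1, 0, 0.9, 0, 0], [-1, 0, 0.9, 0, 0], [-1, 0, 0.9, 0, 0]])

```text
time: 10.7
ee_pos: [0.4798, -0.0942, 0.2482]
eef_rot: [0.999, -0.04, 0.0, -0.0]
ft_force: [0.0, 0.8, -0.3]
width: 0.0007
```

move_arm(deltas=[[-1, 0, 0.9, 0, 0], [-1, 0, 0.9, 0, 0], [-1, 0, 0.9, 0, 0], [-1, 0, 0.5, 0, 0], [-1, 0, 0, 0, 0], [-1, 0, 0, 0, 0]])

```text
time: 11.2
ee_pos: [0.4736, -0.1724, 0.2479]
eef_rot: [0.999, -0.041, 0.0, -0.0]
ft_force: [0.0, -0.1, -0.4]
width: 0.0005
```

Run:
```python
from go import *
a=pic('side','s7.png');b=pic('top','t7.png')
cv2.imwrite('pics/c7.png',np.hstack([cv2.resize(i[y:y+200,x:x+200],None,fx=2,fy=2) for i,x,y in[(a,170,110),(b,150,130)]])[:,:,::-1])
s=r.read_state();print(s['ft_force'],s['ee_pos'],s['time'])
for n in ['side','top']:
  for l in ['bolt_tab','lid_edge','lid_hinge','keeper','tub','jar','dish','caddy']:
    p=[w(n,d['position']) for d in r.tip_of(n,l)[:1]]
    if p: print(n,l,p[0].round(3),'tub frame',(R2(-P[2])@(p[0][:2]-P[:2])).round(3))
```

```text
[ 0.5599532  -0.03736326 -0.55651828] [ 0.47399061 -0.1711375   0.24813004] 11.3
side bolt_tab [0.492 0.088 0.147] tub frame [-0.065 -0.005]
side lid_edge [0.467 0.1   0.117] tub frame [-0.09   0.004]
side lid_hinge [0.642 0.08  0.119] tub frame [0.086 0.001]
side keeper [0.507 0.22  0.129] tub frame [-0.061  0.128]
side tub [ 0.559  0.088 -0.002] tub frame [0.002 0.001]
side jar [ 0.582 -0.129  0.003] tub frame [ 0.045 -0.213]
side dish [ 0.578  0.304 -0.001] tub frame [0.001 0.218]
side caddy [ 0.393  0.149 -0.002] tub frame [-0.169  0.047]
top bolt_tab [0.498 0.088 0.149] tub frame [-0.059 -0.004]
top lid_edge [0.47  0.099 0.121] tub frame [-0.087  0.004]
top lid_hinge [0.645 0.079 0.116] tub frame [0.088 0.   ]
top keeper [0.513 0.227 0.129] tub frame [-0.057  0.136]
top tub [0.56  0.085 0.002] tub frame [ 0.003 -0.002]
top jar [ 0.582 -0.13   0.001] tub frame [ 0.045 -0.214]
top dish [0.583 0.309 0.003] tub frame [0.006 0.223]
top caddy [0.396 0.146 0.003] tub frame [-0.166  0.044]
```

View pics/c7.png

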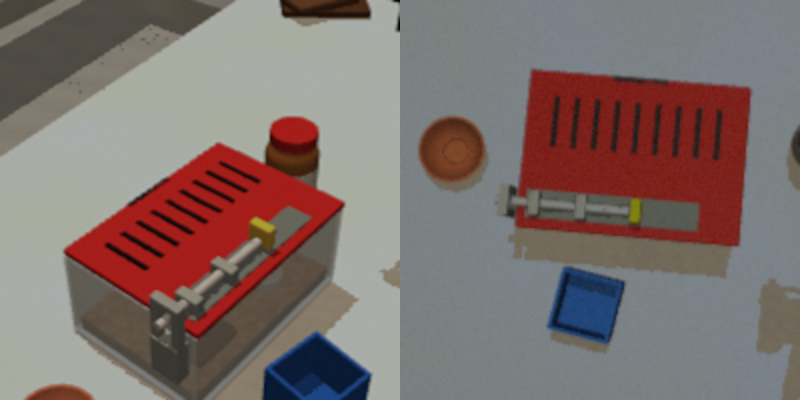

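The lid is flat, the rod shows through the keeper (around pixel 160,325 in the left view), and all the bystanders are where they were. Handing in.

```bash
python3 -c "
from bench import r
print(r.close_job())"
```

```text
the job is handed in; nothing more can be done
None
```

The tub is closed up: the red lid is shut and the bolt is home in the keeper. I handed the job in at about 12 s of the 43 s allowed; no verdict was reported.

- **Lid:** I pushed it down with the closed fingertips along its arc until it met its stop. The wrist force peaked at 49 N there, more than was needed but well under the 120 N limit. At the end its free edge measured 117–121 mm above the table, where 119 mm is shut.
- **Bolt:** I pushed the yellow tab until it stopped moving, at about 9 N. It now sits about 5 mm short of the lid's middle, where fully home would be 8 mm. That gap is within measuring error, and the rod can be seen through the keeper.
- **Everything else:** The tub, jar, dish and caddy all measured within about 5 mm of their starting positions. The hand finished clear, about 25 cm above the table and beyond the -y end of the tub.

No check failed. The two cameras differed by up to about 9 mm on some points, most on the keeper.

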